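# Clear the tester cover and hold it at its balance point

### The arm

A 6-joint arm with a two-finger parallel gripper is mounted at the origin on the work surface. World frame = base frame: x ahead of the robot, y to its left, z up, the work surface at z = 0. Lengths are in m, angles in rad, forces in N, time in s.
With the tool pointing down it reaches from about 0.4 to 0.825 m from the base axis. Payload 7 kg.
Tool frame: the origin (TCP) lies at the very end of the fingers, on their centre line; the grasp point (between the pads) lies arm.hold_point_z behind it (arm.hold_point_z is the distance from the TCP to the grasp point, in m); z points along the fingers, y is the direction in which the jaws open and shut (so a half turn about z gives the same grasp; the last joint's range is limited). The gripper opens to 88 mm and grips with 3 to 60 N. Pads are 19 mm wide; open, the fingers measure 130 mm over their backs; the gripper's body (78 mm by 193 mm) begins 47 mm behind the grasp point.
Start: joints at [1.451, 0.359, 0.012, 0, -1.224, -0.288], TCP at [0.268, 0.62, 0.2] pointing down, gripper open.
Joint ranges: [-3.07, 3.07], [-1.43, 2.12], [-1.02, 1.25], [-3.03, 1.67], [-3.05, -0], [-3.03, 3.03]. Speed limits (rad/s): [2.39, 2.39, 3.01, 3.14, 3.14, 3.14].

### API

Orientations are given as a unit quaternion [x, y, z, w].
In Python, from plant import arm, capture, calibration, workorder gives the robot as it stands.
- The arm moves only by the tool apply_moves, never from a script. Its argument "motion" is a list of rows, each a list of 2 entries, a list of its own where there are three numbers: the shift along the tool's x, y, z normalised to -1 to 1, where 1 is 200 mm, then the turn, a rotation vector about the tool's x, y, z normalised to -1 to 1, where 1 is 120 degrees. In form: [[[x, y, z], [rx, ry, rz]], ...]. A call has 1 to 12 rows; each row shifts and turns the commanded pose from where the row before left it, along the tool's axes as they then stand; what a row does not reach is not made up. A row lasts 1/12 s, in which the tool goes at most 41.7 mm and 7.16 degrees, less where a joint would pass 70% of its speed; a pose out of reach is approached as far as the arm can. A call with a number of a shift or a turn outside -1 to 1 is refused whole. A call with a gripper value outside its range is refused whole. "hand" is the opening, from -1 (shut) to 1 (fully open), set as the call begins (left out, the last holds). The fingers move at their own pace and stop on an object; "force" is the grip in N (left out, the last holds). Time passes only in rows, so rows that do not move let the fingers close. It gives the time, the measured TCP pose, the force and the opening at its end, in the units of the state.
- arm.sense(): the state, without advancing time (a new reading comes with each control period).
- capture(name): name is "scene" or "top" or "wrist"; returns (picture, depth): 420x560x3 uint8, red, green, blue; 420x560 float32, m along the optical axis (not along the pixel's ray), 0 where there is no reading.
- calibration(name): a dict with "intrinsics" (3x3 intrinsics, pixels), "dist_coeffs" ([k1, k2, p1, p2, k3] as OpenCV has them; the pictures are not rectified), "T" (4x4, takes a point from camera to world coordinates); the wrist camera has in their place "tool_from_camera" (4x4, takes a point from camera to tool coordinates, whose origin is the TCP and whose axes are the flange's). Camera axes: x right, y down, z forward; pixel columns grow to the right and rows downward; lengths in m; the calibration is good to about 2 mm. A picture is of the moment at which its call begins: read the wrist's pose just before it. calibration takes no time and is no camera call.
- workorder.hand_in(): hands the job in, once; it reports no verdict.
The state is a dict: "time": time; "joint_positions": joint angles; "qvel": joint speeds; "joint_efforts": joint torques, N m; "position": TCP position; "tcp_rot": TCP orientation; "ft_force": force on the tool from outside, world axes, zero at the start; "torque": the same for the moment, N m; "finger_gap": opening from 0.0 (shut) to 1.0 (fully open).
Only numpy, scipy, OpenCV 4.12 (cv2) and the standard library are available. Lean on these libraries where they do the work, as an engineer would, in place of code of your own. Each camera call takes 0.05 s, during which the arm holds its last target.

### The job

Four loose steel chips lie on the closed cover of the tester: with the scraper block, not with the fingers, wipe them all sideways off the cover into the open catch tray beside it, and stand the scraper back upright on its mat. Then, with every chip off it, lift the cover by its handle bar and swing it to its over-centre balance point, 12 degrees past upright, without letting it fall open, and finish there still holding the bar in the gripper, so that the cover stands still and cannot fall either way. Leave everything else on the bench where it is.

Things in the scene. Friction and masses are not known exactly. Their poses are not given: they have to be found in the camera images.
- tester: Fixed cream housing, 150 x 134 mm on plan, 71 mm high, open on top under a hinged aluminium cover. Origin on the bench under the centre of the closed cover; x points from the cover's handle side (towards the robot) to its hinge side, y along the hinge, z up. It may be turned on the bench.
- cover (a joint): Angle of the cover about its hinge, rad: 0 is closed (plate level), pi/2 upright, 2.45 fallen open against its stop on the far side. The cover (about 0.6 kg, hardly any hinge friction) has a heavy lens cell, 60 mm wide and 38 mm deep, under it, so its balance point is not upright but 12 degrees past it: 1.78 rad. On either side of that it falls by itself: shut below it, open above it.
- cover_hinge (a point): Middle of the hinge line, 75 mm above the bench at the rear edge of the cover, 65 mm along +x of the tester. The hinge line runs along the tester's y. Axes as the tester's; does not move with the cover.
- cover_top (a point): Centre of the upper face of the closed cover, 78 mm above the bench; does not move with the cover. The plate is a flat aluminium slab 130 mm (tester x) by 160 mm (tester y), 6 mm thick, with no rim; it overhangs the housing's sides by 13 mm. Chips lie within 45 mm of this point along x and 65 mm along y.
- handle_bar (a point): Centre of the handle bar: a round steel bar 12 mm in diameter, 124 mm long, parallel to the hinge, in the plane of the plate, 180 mm from the hinge line. It stands 50 mm out from the plate's front edge (44 mm free gap) on two arms 58 mm either side of its middle, so fingers can straddle it from above at any cover angle; 75 mm above the bench when closed. Moves with the cover; its y axis runs along the bar.
- chip1: Loose sawn-off steel chip, 18 x 14 x 7 mm, 13 g, lying flat; origin at the centre of its underside. One of four alike.
- chip2: Loose sawn-off steel chip, 18 x 14 x 7 mm, 13 g, lying flat; origin at the centre of its underside. One of four alike.
- chip3: Loose sawn-off steel chip, 18 x 14 x 7 mm, 13 g, lying flat; origin at the centre of its underside. One of four alike.
- chip4: Loose sawn-off steel chip, 18 x 14 x 7 mm, 13 g, lying flat; origin at the centre of its underside. One of four alike.
- tray: Fixed open catch tray, grey plastic, 150 mm (x) by 110 mm (y), 45 mm high, walls 4 mm thick; origin at the centre of its underside, axes as the tester's. It stands along one side of the tester, its centre 125 mm from the tester's along the tester's y: on the +y side or on the -y side. The cover's edge overhangs it by 10 mm. On the other side stands a closed block of the same size with round dimples.
- mat: Fixed black rubber mat, 160 x 140 mm, 3 mm thick, the scraper's place, to the robot's left or right; origin at the centre of its underside. On the other side lies a keypad of about that size.
- scraper_mid (a point): Centre of the scraper block, half-way up (32 mm above its underside). Scraper: 64 mm high in all, 120 g, standing upright on the mat: a white wiping bar 100 mm long (its x) by 20 mm thick (its y), 20 mm high, and on top a black grip 60 mm long (x), 24 mm thick (y), from 20 to 64 mm above the underside.
- mouse: Bystander: black computer mouse, 100 x 58 x 30 mm. Origin under its centre.
- hexdriver: Bystander: hand screwdriver with black handle lying on the bench. Origin near its middle.
- cleaner: Bystander: white bottle, 44 mm in diameter, 110 mm high. Origin under its centre.
- post: Bystander: steel post 13 mm in diameter, 100 mm high, on a round foot. Origin under its centre.
- lensring: Bystander: dark metal ring, 50 mm in diameter, 10 mm high. Origin under its centre.
- dish: Bystander: shallow glass dish, 90 mm in diameter, 18 mm high. Origin under its centre.
There are look-alikes about, which are no part of the job. There is more than one size of the mat; the job needs the smaller. Leave any purple look-alike of the part that bears scraper_mid alone.

How it is judged:
On the way, in this order (a step that is already met when the one before it is completed fails the run):
1. all four chips lie in the catch tray, the scraper is held in the gripper, the cover is still closed (x of chip1 in the frame of tray between -0.073 and 0.073 m and y of chip1 in the frame of tray between -0.053 and 0.053 m and z of each of chip1, chip2, chip3, chip4 in the frame of tray below 0.04 m and x of chip2 in the frame of tray between -0.073 and 0.073 m and y of chip2 in the frame of tray between -0.053 and 0.053 m and x of chip3 in the frame of tray between -0.073 and 0.073 m and y of chip3 in the frame of tray between -0.053 and 0.053 m and x of chip4 in the frame of tray between -0.073 and 0.073 m and y of chip4 in the frame of tray between -0.053 and 0.053 m and contact force between the fingers and scraper above 1 N and value of joint cover below 0.08 rad), for 0.1 s.
2. the scraper stands upright on its mat, let go, the cover still closed (x of scraper_mid in the frame of mat between -0.08 and 0.08 m and y of scraper_mid in the frame of mat between -0.07 and 0.07 m and height (world z) of scraper_mid below 0.042 m and angle between scraper_mid's own z axis and vertical below 0.15 rad and contact force between the fingers and scraper below 0.1 N and value of joint cover below 0.08 rad), for 0.2 s.
At the end, for the whole second after the job is handed in: The cover stands still at 1.78 rad (12 degrees past upright), within 0.09 rad (5 degrees), slower than 0.06 rad/s, held by the fingers (over 1 N) and by nothing else; all four chips lie in the catch tray; the scraper stands upright, let go, with its centre over the mat (value of joint cover between 1.69 and 1.87 rad and velocity of joint cover between -0.06 and 0.06 rad/s and contact force between the fingers and cover above 1 N and contact force between scraper and cover below 0.1 N and x of chip1 in the frame of tray between -0.073 and 0.073 m and y of chip1 in the frame of tray between -0.053 and 0.053 m and z of each of chip1, chip2, chip3, chip4 in the frame of tray below 0.04 m and x of chip2 in the frame of tray between -0.073 and 0.073 m and y of chip2 in the frame of tray between -0.053 and 0.053 m and x of chip3 in the frame of tray between -0.073 and 0.073 m and y of chip3 in the frame of tray between -0.053 and 0.053 m and x of chip4 in the frame of tray between -0.073 and 0.073 m and y of chip4 in the frame of tray between -0.053 and 0.053 m and x of scraper_mid in the frame of mat between -0.08 and 0.08 m and y of scraper_mid in the frame of mat between -0.07 and 0.07 m and height (world z) of scraper_mid below 0.042 m and angle between scraper_mid's own z axis and vertical below 0.15 rad and contact force between the fingers and scraper below 0.1 N); the arm keeps its last pose, push and grip.
It fails at once if the cover is raised while a chip is not in the tray (value of joint cover above 0.15 rad and not ((x of chip1 in the frame of tray between -0.073 and 0.073 m and y of chip1 in the frame of tray between -0.053 and 0.053 m and z of each of chip1, chip2, chip3, chip4 in the frame of tray below 0.04 m and x of chip2 in the frame of tray between -0.073 and 0.073 m and y of chip2 in the frame of tray between -0.053 and 0.053 m and x of chip3 in the frame of tray between -0.073 and 0.073 m and y of chip3 in the frame of tray between -0.053 and 0.053 m and x of chip4 in the frame of tray between -0.073 and 0.073 m and y of chip4 in the frame of tray between -0.053 and 0.053 m))).
It fails at once if the cover falls open past its balance point (value of joint cover above 2.15 rad).
It fails at once if a chip is pushed or picked with the fingers (contact force between the fingers and chip1 above 0.5 N or contact force between the fingers and chip2 above 0.5 N or contact force between the fingers and chip3 above 0.5 N or contact force between the fingers and chip4 above 0.5 N).
It fails at once if a bystander is moved by more than 40 mm (distance of any of mouse, hexdriver, cleaner, post, lensring, dish from where it was at the start of the episode above 0.04 m).
It also fails if it takes over 69 s, if anything falls off the work surface, if the arm or the gripper's body presses on something with over 40 N, if the wrist force passes 120 N, or if a joint passes its speed limit or range.

## Working session

There is one attempt and no reset: what is moved stays moved. The work goes in short steps, Python scripts to look and compute and a tool call to move; the robot and the scene stay as the last step left them, time stands still between calls to the robot, and variables do not carry over. Pictures are saved under pics/ and viewed, and the job is handed in when it is done.

Besides the shell and the picture viewer there is one more tool, called as name(argument=value, ...), one argument or row to a line, values as JSON. apply_moves: Moves the arm, as the interface text tells. Scaled input: -1 to 1 covers 200 mm each way for a shift and 120 degrees each way for a turn. Its arguments: {"type":"object","properties":{"motion":{"type":"array"},"hand":{"type":"number"},"force":{"type":"number"}},"required":["motion"]}

```bash
ls; mkdir -p pics
python3 - <<'E'
from plant import arm,capture,calibration
import cv2,numpy as np
print(arm.sense(), arm.hold_point_z)
for n in ("scene","top"):
    p,d=capture(n); cv2.imwrite(f"pics/{n}0.png",p[...,::-1]); np.savez(f"{n}0.npz",p=p,d=d)
    c=calibration(n);print(n,c)
print(calibration("wrist"))
E
```

```text
pics
{'time': 0.0, 'joint_positions': array([ 1.45110759e+00,  3.59376721e-01,  1.10330141e-02, -3.47328431e-04,
       -1.22411149e+00, -2.88085511e-01]), 'qvel': array([-9.68969893e-05, -5.49666530e-04,  5.39894652e-04,  1.09884955e-03,
        2.37074924e-04, -5.09357727e-05]), 'joint_efforts': array([-7.89829355e-04, -5.82722139e+01,  2.93066561e+01,  6.99742377e+00,
        6.92790709e-03, -1.52407133e-04]), 'position': array([0.26750725, 0.6191269 , 0.19881857]), 'tcp_rot': array([ 9.79274597e-01, -2.02535305e-01, -9.29498316e-05,  8.40229331e-04]), 'ft_force': array([0.10665267, 0.2852174 , 0.22280016]), 'torque': array([ 0.0073075 , -0.00917494, -0.00270353]), 'finger_gap': 1.0006643562677702} 0.0188
scene {'intrinsics': array([[389.60834008,   0.        , 276.94258081],
       [  0.        , 389.60834008, 214.52110522],
       [  0.        ,   0.        ,   1.        ]]), 'dist_coeffs': array([-0.06447811,  0.        ,  0.        ,  0.        ,  0.        ]), 'T': array([[-0.08731082,  0.64735448, -0.75717171,  1.25846573],
       [ 0.99594505,  0.07327033, -0.05220071,  0.0
[... 563 characters left out ...]
116875,  1.49144241],
       [ 0.        ,  0.        ,  0.        ,  1.        ]])}
{'intrinsics': array([[334.21460773,   0.        , 278.98036599],
       [  0.        , 334.21460773, 209.12977012],
       [  0.        ,   0.        ,   1.        ]]), 'dist_coeffs': array([0.02822555, 0.        , 0.        , 0.        , 0.        ]), 'tool_from_camera': array([[-4.75625224e-04, -9.64190416e-01, -2.65210511e-01,
         7.12076707e-02],
       [ 9.99999763e-01, -3.26621102e-04, -6.05934410e-04,
         3.92357898e-04],
       [ 4.97612802e-04, -2.65210737e-01,  9.64190343e-01,
        -1.84708504e-01],
       [ 0.00000000e+00,  0.00000000e+00,  0.00000000e+00,
         1.00000000e+00]])}
```

View pics/top0.png

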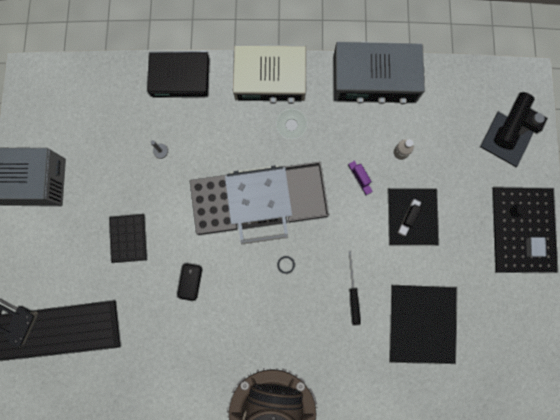

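View pics/scene0.png

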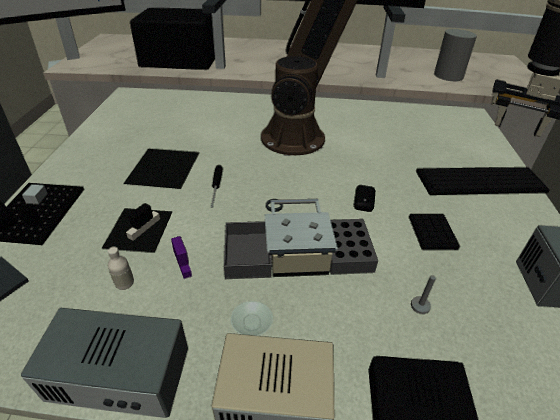

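```bash
cat > h.py <<'E'
import numpy as np,cv2
from plant import arm,capture,calibration
from scipy.spatial.transform import Rotation as R
def px2w(n,pts,z):
    c=calibration(n);K=c["intrinsics"];T=c["T"]
    u=cv2.undistortPoints(np.array(pts,float).reshape(-1,1,2),K,c["dist_coeffs"]).reshape(-1,2)
    d=np.c_[u,np.ones(len(u))]@T[:3,:3].T
    s=(np.asarray(z)-T[2,3])/d[:,2]
    return T[:3,3]+d*s[:,None]
def cloud(n,d,T=None):
    c=calibration(n);K=c["intrinsics"]
    T=c["T"] if T is None else T
    h,w=d.shape;g=np.stack(np.meshgrid(np.arange(w),np.arange(h)),-1).reshape(-1,1,2).astype(float)
    u=cv2.undistortPoints(g,K,c["dist_coeffs"]).reshape(-1,2)
    P=np.c_[u,np.ones(len(u))]*d.reshape(-1,1)
    return (P@T[:3,:3].T+T[:3,3]).reshape(h,w,3)
E
python3 - <<'E'
from h import *
f=np.load("top0.npz");p,d=f["p"],f["d"]
c=cloud("top",d)
def crop(a,b,x0,y0,x1,y1,s): cv2.imwrite(a,cv2.resize(b[y0:y1,x0:x1,::-1],None,fx=s,fy=s,interpolation=cv2.INTER_CUBIC))
crop("pics/t_tester.png",p,180,150,340,250,5)
crop("pics/t_scr.png",p,340,150,460,250,6)
for q in [(259,180),(259,195),(235,195),(283,195),(310,190),(205,200),(413,216),(400,230),(290,265),(260,238)]:
    print(q,c[q[1],q[0]].round(4))
def rect(m):
    print(m.sum()); P=c[m][:,:2]; r=cv2.minAreaRect((P*1000).astype(np.float32)); print(r); return P
z=c[...,2]
yy,xx=np.mgrid[:420,:560]
reg=(xx>180)&(xx<335)&(yy>150)&(yy<250)
m=reg&(z>.068)&(z<.081)&(xx>220)&(xx<295)&(yy<222); rect(m)
s=(xx>395)&(xx<425)&(yy>195)&(yy<240)&(z>.01)
print(z[s].max()); rect(s); rect(s&(z>.045))
g=p.astype(int).sum(2)
mm=(xx>380)&(xx<445)&(yy>180)&(yy<250)&(g<120); rect(mm)
E
```

```text
(259, 180) [0.6168 0.0409 0.076 ]
(259, 195) [0.5761 0.04   0.0796]
(235, 195) [0.5754 0.103  0.0797]
(283, 195) [ 0.5768 -0.0229  0.0799]
(310, 190) [ 0.6054 -0.0978 -0.0028]
(205, 200) [0.5669 0.1871 0.0427]
(413, 216) [ 0.5269 -0.3671  0.0683]
(400, 230) [ 0.4939 -0.3414  0.0237]
(290, 265) [ 0.3972 -0.0443 -0.0017]
(260, 238) [0.4628 0.0353 0.083 ]
2412
((574.6401977539062, 42.6164665222168), (150.01869201660156, 160.25833129882812), 8.547856330871582)
1.4914424096990717
380
((424.7789306640625, -235.43106079101562), (109.24510955810547, 443.86920166015625), 34.721378326416016)
231
((433.3330993652344, -213.10951232910156), (48.07255554199219, 419.97320556640625), 31.75314712524414)
2226
((493.5985107421875, -230.14503479003906), (178.95518493652344, 481.4919128417969), 15.437943458557129)
```

```bash
true
```

```text
(no output)
```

View pics/t_tester.png

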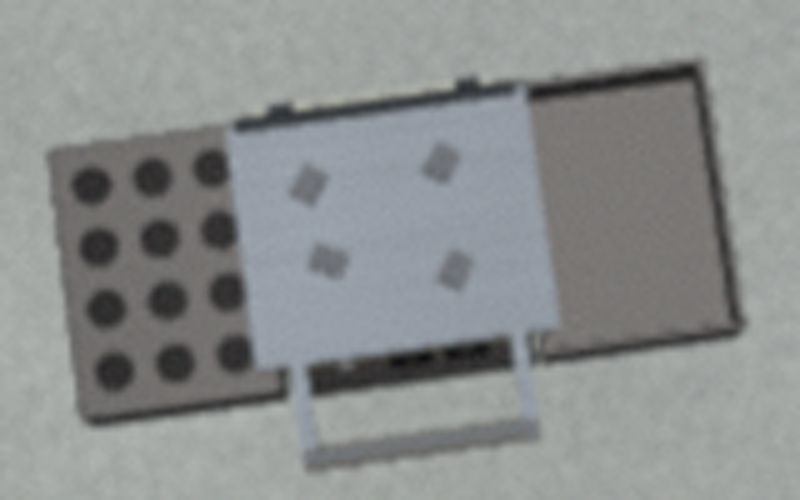

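View pics/t_scr.png

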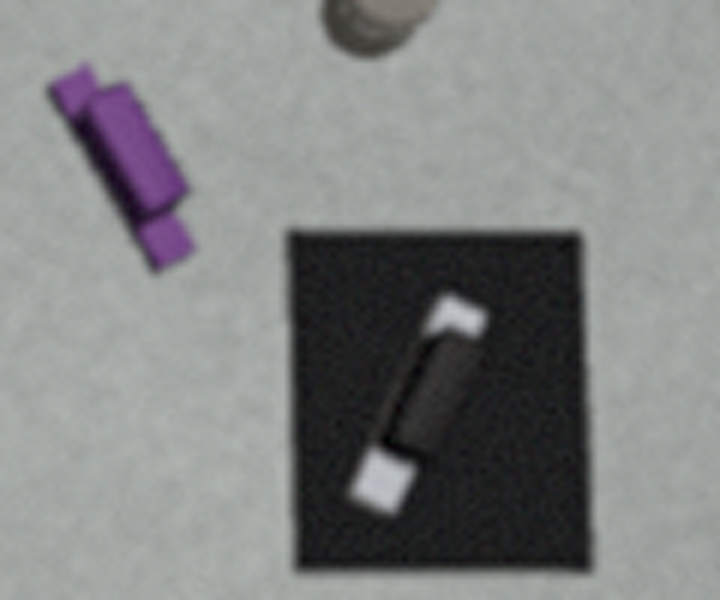

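Run:
```python
from h import *
def cv(pts,s,ox,oy): return [((u+.5)/s-.5+ox,(v+.5)/s-.5+oy) for u,v in pts]
pl=px2w("top",cv([(230,124),(525,90),(558,327),(257,366)],5,180,150),.078)[:,:2]
print("plate",pl.round(4),pl.mean(0))
hx=(pl[0]+pl[1]-pl[2]-pl[3]);hy=pl[0]+pl[3]-pl[1]-pl[2]
print("angles",np.degrees(np.arctan2(hx[1],hx[0])),np.degrees(np.arctan2(-hy[0],hy[1])),np.linalg.norm(hx)/2,np.linalg.norm(hy)/2)
b=px2w("top",cv([(306,458),(538,430)],5,180,150),.081)[:,:2];print("bar",b,b.mean(0))
ch=px2w("top",cv([(309,185),(440,163),(328,261),(455,270)],5,180,150),.085)[:,:2]
th=np.arctan2(hx[1],hx[0]);c=pl.mean(0);Rm=np.array([[np.cos(th),np.sin(th)],[-np.sin(th),np.cos(th)]])
print("chips tester",((ch-c)@Rm.T).round(4)); print("bar tester",(b-c)@Rm.T)
sc=px2w("top",cv([(445,290),(489,318),(347,492),(395,517)],6,340,150),.023)[:,:2]
print("scr",sc,sc.mean(0)); d=sc[0]+sc[1]-sc[2]-sc[3];print(np.degrees(np.arctan2(d[1],d[0])),np.linalg.norm(d)/2)
# grip top via depth
f=np.load("top0.npz");C=cloud("top",f["d"]);
s=C[190:245,392:430];m=(s[...,2]>.05)&(s[...,2]<.09);P=s[m];print(len(P),P.mean(0),cv2.minAreaRect((P[:,:2]*1000).astype(np.float32)))
m=px2w("top",cv([(290,232),(581,232),(297,568),(590,568)],6,340,150),.003);print("mat",m.round(3),m.mean(0))
tr=px2w("top",cv([(700,62),(742,327)],5,180,150),.045);print("tray far corners",tr, (tr[:,:2]-c)@Rm.T)
for n,q in dict(lens=(286,265),bottle=(404,149),drv=(355,290),mouse=(190,282)).items(): print(n,px2w("top",[q],0)[0])
```

```text
plate [[ 0.6306  0.1294]
 [ 0.6505 -0.0263]
 [ 0.5245 -0.0449]
 [ 0.502   0.1119]] [0.57690066 0.04254893]
angles 8.073819529058307 7.72006271914751 0.12857041446160353 0.15771551876954917
bar [[ 0.45403126  0.08506684]
 [ 0.47012466 -0.03501602]] [0.46207796 0.02502541]
chips tester [[ 0.026   0.0405]
 [ 0.0288 -0.029 ]
 [-0.0152  0.0354]
 [-0.0285 -0.0297]]
bar tester [[-0.11567992  0.05935334]
 [-0.11661154 -0.06179956]]
scr [[ 0.58263774 -0.38114661]
 [ 0.56997445 -0.40122647]
 [ 0.48959132 -0.33444501]
 [ 0.47846691 -0.35621038]] [ 0.53016761 -0.36825712]
-26.425973651427128 0.10304404539870092
216 [ 0.52802979 -0.36618659  0.06504133] ((528.7293090820312, -368.4565734863281), (25.062917709350586, 60.60696792602539), 63.0682258605957)
mat [[ 0.612 -0.314  0.003]
 [ 0.614 -0.451  0.003]
 [ 0.456 -0.315  0.003]
 [ 0.458 -0.451  0.003]] [ 0.53509196 -0.38280361  0.003     ]
tray far corners [[ 0.67434076 -0.12103342  0.045     ]
 [ 0.52986478 -0.14376382  0.045     ]] [[ 0.07349932 -0.17564626]
 [-0.07273706 -0.17785987]]
lens [ 0.39698198 -0.03338297  0.        ]
bottle [ 0.72564057 -0.36241231  0.        ]
drv [ 0.33126173 -0.22150227  0.        ]
mouse [0.34679072 0.22790003 0.        ]
```

```bash
cat >> h.py <<'E'
def plan(pos,yaw,step=.0417):
    s=arm.sense();q=R.from_quat(s["tcp_rot"]);T=R.from_euler("z",yaw,degrees=True)*R.from_euler("x",180,degrees=True)
    rv=(q.inv()*T).as_rotvec(degrees=True)
    if np.linalg.norm(rv)>90:print("(half turn alternative?)")
    d=T.inv().apply(np.array(pos)-s["position"])
    n=int(np.ceil(np.linalg.norm(d)/step))
    print("turn first deg",rv.round(2),"norm total",(rv/120).round(4),"min rows",np.ceil(np.linalg.norm(rv)/7.16))
    print("then shift mm",(d*1e3).round(1),"rows",n,"per row",(d/.2/max(n,1)).round(4),"total",(d/.2).round(4))
def st():
    s=arm.sense();e=R.from_quat(s["tcp_rot"])*R.from_euler("x",180,degrees=True)
    print("t",round(s["time"],2),"p",s["position"].round(4),"yaw/tilt",e.as_euler("ZYX",degrees=True).round(2),"F",s["ft_force"].round(2),"gap",round(float(s["finger_gap"]),3),"q",s["joint_positions"].round(3))
E
python3 -c "
from h import *
st();plan([.529,-.368,.16],-26.6)"
```

```text
t 0.1 p [0.2675 0.6192 0.1989] yaw/tilt [-2.337e+01 -1.000e-02 -9.000e-02] F [-0.33 -0.51 -0.  ] gap 0.998 q [ 1.451  0.359  0.011 -0.    -1.224 -0.288]
turn first deg [ 0.09 -0.01  3.23] norm total [ 0.0007 -0.0001  0.0269] min rows 1.0
then shift mm [675.8 765.6  38.9] rows 25 per row [0.1352 0.1531 0.0078] total [3.3791 3.8282 0.1945]
```

apply_moves(
  motion=[
    [[0,0,0],[0,0,0.0269]],
    [[0.13,0.147,0],[0,0,0]],
    [[0.13,0.147,0],[0,0,0]],
    [[0.13,0.147,0],[0,0,0]],
    [[0.13,0.147,0],[0,0,0]],
    [[0.13,0.147,0],[0,0,0]],
    [[0.13,0.147,0],[0,0,0]],
    [[0.13,0.147,0],[0,0,0]],
    [[0.13,0.147,0],[0,0,0]],
    [[0.13,0.147,0],[0,0,0]],
    [[0.13,0.147,0],[0,0,0]],
    [[0.13,0.147,0],[0,0,0]],
  ],
  hand=1,
)

```text
time: 1.1
position: [0.3785, 0.2004, 0.1998]
tcp_rot: [0.973, -0.23, -0.0, -0.0]
ft_force: [1.8, 1.0, -0.4]
finger_gap: 0.999
```

apply_moves(
  motion=[
    [[0.13,0.147,0],[0,0,0]],
    [[0.13,0.147,0],[0,0,0]],
    [[0.13,0.147,0],[0,0,0]],
    [[0.13,0.147,0],[0,0,0]],
    [[0.13,0.147,0],[0,0,0]],
    [[0.13,0.147,0],[0,0,0]],
    [[0.13,0.147,0],[0,0,0]],
    [[0.13,0.147,0],[0,0,0]],
    [[0.13,0.147,0],[0,0,0]],
    [[0.13,0.147,0],[0,0,0]],
    [[0.13,0.147,0],[0,0,0]],
    [[0.13,0.147,0],[0,0,0]],
  ],
)

```text
time: 2.1
position: [0.4996, -0.2548, 0.1995]
tcp_rot: [0.973, -0.23, -0.0, -0.0]
ft_force: [1.4, 0.9, 0.4]
finger_gap: 0.996
```

```bash
python3 -c "
from h import *
st();plan([.529,-.368,.16],-26.6)"
```

```text
t 2.1 p [ 0.4996 -0.2548  0.1995] yaw/tilt [-2.661e+01  2.000e-02  0.000e+00] F [1.36 0.93 0.41] gap 0.996 q [-0.123  0.172 -0.243 -0.    -1.156  1.229]
turn first deg [-0.    0.02 -0.01] norm total [-0.      0.0002 -0.0001] min rows 1.0
then shift mm [77.  88.  39.5] rows 3 per row [0.1283 0.1467 0.0658] total [0.3848 0.4401 0.1973]
```

apply_moves(
  motion=[
    [[0.118,0.137,0],[0,0,0]],
    [[0.118,0.137,0],[0,0,0]],
    [[0.118,0.137,0],[0,0,0]],
    [[0,0,0],[0,0,0]],
    [[0,0,0],[0,0,0]],
  ],
)

```text
time: 2.52
position: [0.5257, -0.3595, 0.1981]
tcp_rot: [0.973, -0.231, -0.001, -0.0]
ft_force: [0.0, 0.7, -0.5]
finger_gap: 1.0
```

Run:
```python
from h import *
st()
s=arm.sense();p,d=capture("wrist");cv2.imwrite("pics/w1.png",p[...,::-1])
T=np.eye(4);T[:3,:3]=R.from_quat(s["tcp_rot"]).as_matrix();T[:3,3]=s["position"]
C=cloud("wrist",d,T@calibration("wrist")["tool_from_camera"]);np.savez("w1.npz",p=p,d=d,C=C)
z=C[...,2];m=(z>.058)&(z<.075)&(np.hypot(C[...,0]-.53,C[...,1]+.37)<.06);P=C[m]
print(m.sum(),P.mean(0),cv2.minAreaRect((P[:,:2]*1000).astype(np.float32)))
m=(z>.014)&(z<.075)&(np.hypot(C[...,0]-.53,C[...,1]+.37)<.07);P=C[m]
print(m.sum(),cv2.minAreaRect((P[:,:2]*1000).astype(np.float32)))
plan([.529,-.368,.029],-26.6)
```

```text
t 2.52 p [ 0.5257 -0.3595  0.1981] yaw/tilt [-2.677e+01  1.500e-01 -1.000e-02] F [ 0.    0.68 -0.48] gap 1.0 q [-0.294  0.299 -0.078 -0.    -1.196  1.398]
1489 [ 0.53057384 -0.36733851  0.06641635] ((529.4970703125, -366.89312744140625), (24.031265258789062, 59.85606002807617), 64.28609466552734)
2065 ((529.1652221679688, -366.73333740234375), (24.031265258789062, 100.19591522216797), 64.28609466552734)
turn first deg [ 0.    0.12 -0.1 ] norm total [ 0.      0.001  -0.0008] min rows 1.0
then shift mm [  7.4   7.1 169.6] rows 5 per row [0.0074 0.0071 0.1696] total [0.0368 0.0353 0.8478]
```

View pics/w1.png

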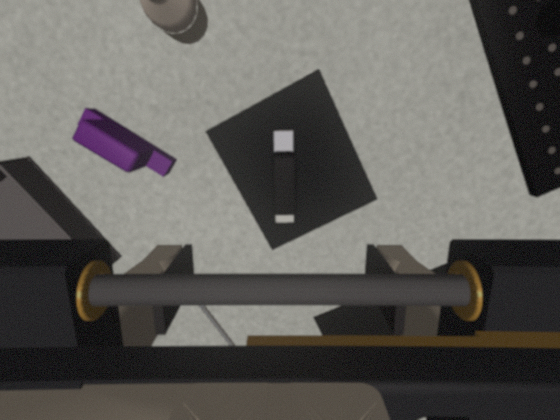

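```bash
python3 -c "
from h import *
st();plan([.5293,-.367,.029],-25.9)"
```

```text
t 2.57 p [ 0.5256 -0.3584  0.1986] yaw/tilt [-26.7    0.12  -0.  ] F [0.21 0.44 0.86] gap 1.001 q [-0.292  0.297 -0.079 -0.    -1.196  1.397]
turn first deg [ 0.    0.12 -0.8 ] norm total [ 0.      0.001  -0.0066] min rows 1.0
then shift mm [  7.1   6.1 169.6] rows 5 per row [0.0071 0.0061 0.1696] total [0.0355 0.0306 0.8478]
```

apply_moves(
  motion=[
    [[0.0355,0.03,0],[0,0,-0.0066]],
    [[0,0,0.12],[0,0,0]],
    [[0,0,0.12],[0,0,0]],
    [[0,0,0.12],[0,0,0]],
    [[0,0,0.12],[0,0,0]],
    [[0,0,0.12],[0,0,0]],
    [[0,0,0.12],[0,0,0]],
    [[0,0,0.06],[0,0,0]],
    [[0,0,0.06],[0,0,0]],
    [[0,0,0],[0,0,0]],
  ],
)

```text
time: 3.4
position: [0.5289, -0.3653, 0.0299]
tcp_rot: [0.975, -0.223, -0.001, -0.0]
ft_force: [-0.6, 0.3, -0.1]
finger_gap: 1.001
```

```bash
python3 -c "
from h import *
st();plan([.5293,-.367,.029],-25.9)"
```

```text
t 3.4 p [ 0.5289 -0.3653  0.0299] yaw/tilt [-25.77   0.17  -0.  ] F [-0.64  0.32 -0.14] gap 1.001 q [-0.302  0.456 -0.26  -0.    -0.858  1.423]
turn first deg [0.   0.17 0.13] norm total [0.     0.0014 0.0011] min rows 1.0
then shift mm [1.1 1.4 0.9] rows 1 per row [0.0055 0.0068 0.0047] total [0.0055 0.0068 0.0047]
```

Close with 30 N.

apply_moves(
  motion=[
    [[0.005,0.007,0],[0,0,0]],
    [[0,0,0],[0,0,0]],
    [[0,0,0],[0,0,0]],
    [[0,0,0],[0,0,0]],
    [[0,0,0],[0,0,0]],
    [[0,0,0],[0,0,0]],
    [[0,0,0],[0,0,0]],
    [[0,0,0],[0,0,0]],
  ],
  hand=-1,
  force=30,
)

```text
time: 4.07
position: [0.5302, -0.3682, 0.0319]
tcp_rot: [0.975, -0.223, 0.0, 0.0]
ft_force: [0.3, -0.5, 0.6]
finger_gap: 0.456
```

```bash
python3 -c "
from h import *
st()"
```

```text
t 4.07 p [ 0.5302 -0.3682  0.0319] yaw/tilt [-2.581e+01 -1.000e-02  0.000e+00] F [ 0.28 -0.52  0.62] gap 0.456 q [-0.305  0.456 -0.254 -0.    -0.86   1.426]
```

apply_moves(
  motion=[
    [[0,0,0],[0,0,0]],
    [[0,0,0],[0,0,0]],
    [[0,0,0],[0,0,0]],
    [[0,0,0],[0,0,0]],
    [[0,0,0],[0,0,0]],
    [[0,0,0],[0,0,0]],
  ],
)

```text
time: 4.57
position: [0.5302, -0.3681, 0.0317]
tcp_rot: [0.975, -0.223, -0.0, -0.0]
ft_force: [-0.2, -0.9, 0.8]
finger_gap: 0.271
```

```bash
python3 -c "
from h import *
st()"
```

```text
t 4.57 p [ 0.5302 -0.3681  0.0317] yaw/tilt [-25.8   0.   -0. ] F [-0.22 -0.9   0.76] gap 0.271 q [-0.305  0.456 -0.254  0.    -0.86   1.426]
```

apply_moves(
  motion=[
    [[0,0,-0.1],[0,0,0]],
    [[0,0,-0.15],[0,0,0]],
    [[0,0,-0.15],[0,0,0]],
    [[0,0,-0.15],[0,0,0]],
    [[0,0,-0.1],[0,0,-0.055]],
    [[0,0,0],[0,0,-0.055]],
    [[0,0,0],[0,0,-0.055]],
    [[0,0,0],[0,0,-0.055]],
    [[0,0,0],[0,0,-0.055]],
    [[0,0,0],[0,0,-0.007]],
    [[0,0,0],[0,0,0]],
  ],
)

```text
time: 5.48
position: [0.53, -0.368, 0.1614]
tcp_rot: [0.998, 0.069, -0.0, -0.0]
ft_force: [0.6, 0.2, -2.3]
finger_gap: 0.269
```

```bash
python3 -c "
from h import *
st();plan([.5665,.1138,.16],8,.035)"
```

```text
t 5.48 p [ 0.53   -0.368   0.1614] yaw/tilt [7.9  0.03 0.02] F [ 0.58  0.17 -2.26] gap 0.269 q [-0.305  0.336 -0.111 -0.    -1.124  2.014]
turn first deg [-0.02  0.03 -0.1 ] norm total [-0.0002  0.0002 -0.0008] min rows 1.0
then shift mm [ 103.2 -472.1    1.4] rows 14 per row [ 0.0369 -0.1686  0.0005] total [ 0.5161 -2.3603  0.0072]
```

apply_moves(
  motion=[
    [[0.037,-0.1686,0],[0,0,0]],
    [[0.037,-0.1686,0],[0,0,0]],
    [[0.037,-0.1686,0],[0,0,0]],
    [[0.037,-0.1686,0],[0,0,0]],
    [[0.037,-0.1686,0],[0,0,0]],
    [[0.037,-0.1686,0],[0,0,0]],
    [[0.037,-0.1686,0],[0,0,0]],
    [[0.037,-0.1686,0],[0,0,0]],
    [[0.037,-0.1686,0],[0,0,0]],
    [[0.037,-0.1686,0],[0,0,0]],
    [[0.037,-0.1686,0],[0,0,0]],
    [[0.037,-0.1686,0],[0,0,0]],
  ],
)

```text
time: 6.48
position: [0.5613, 0.0467, 0.1619]
tcp_rot: [0.998, 0.068, 0.0, -0.0]
ft_force: [1.2, 1.2, -1.6]
finger_gap: 0.27
```

apply_moves(
  motion=[
    [[0.036,-0.1686,0],[0,0,0]],
    [[0.036,-0.1686,0],[0,0,0]],
    [[0,0,0],[0,0,0]],
    [[0,0,0],[0,0,0]],
    [[0,0,0],[0,0,0]],
  ],
)

```text
time: 6.9
position: [0.5661, 0.1138, 0.1615]
tcp_rot: [0.998, 0.069, -0.0, 0.0]
ft_force: [-0.3, -0.7, -0.7]
finger_gap: 0.273
```

Run:
```python
from h import *
st();plan([.5665,.1138,.115],8,.035)
for n in ("scene","top","wrist"):
    p,d=capture(n);np.savez(f"{n}2.npz",p=p,d=d)
    cv2.imwrite(f"pics/{n}2.png",p[...,::-1] if n=="wrist" else cv2.resize((p[150:250,180:340] if n=="top" else p[190:290,200:400])[...,::-1],None,fx=4,fy=4,interpolation=cv2.INTER_CUBIC))
```

```text
t 6.9 p [0.5661 0.1138 0.1615] yaw/tilt [ 7.95  0.04 -0.01] F [-0.3  -0.67 -0.69] gap 0.273 q [ 0.537  0.228 -0.263 -0.    -1.081  1.173]
turn first deg [ 0.01  0.04 -0.05] norm total [ 0.0001  0.0003 -0.0004] min rows 1.0
then shift mm [ 0.4  0.  46.5] rows 2 per row [1.100e-03 1.000e-04 1.162e-01] total [2.200e-03 2.000e-04 2.325e-01]
```

View pics/wrist2.png

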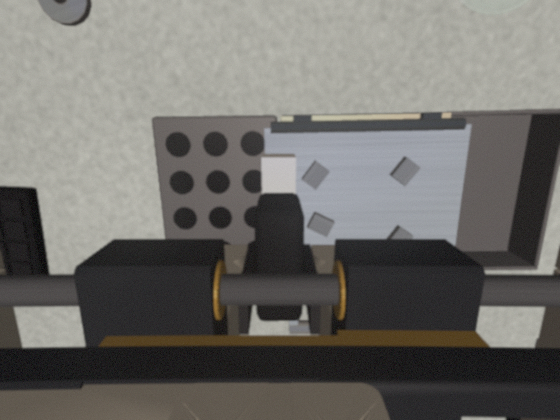

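View pics/scene2.png

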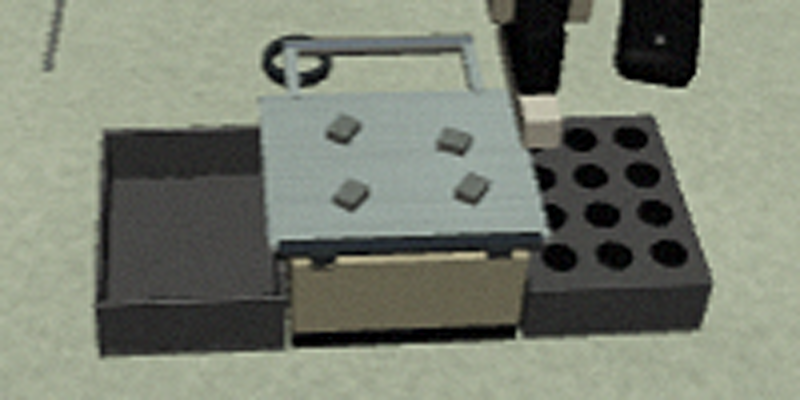

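apply_moves(
  motion=[
    [[0,0,0.1],[0,0,0]],
    [[0,0,0.08],[0,0,0]],
    [[0,0,0.05],[0,0,0]],
    [[0,0,0.025],[0,0,0]],
    [[0,0,0.005],[0,0,0]],
    [[0,0,0],[0,0,0]],
    [[0,0,0],[0,0,0]],
  ],
)

```text
time: 7.63
position: [0.567, 0.1137, 0.1106]
tcp_rot: [0.998, 0.07, 0.001, -0.0]
ft_force: [0.3, -0.2, -2.3]
finger_gap: 0.267
```

apply_moves(
  motion=[
    [[0,0,0.005],[0,0,0]],
    [[0,0,0],[0,0,0]],
  ],
)

```text
time: 7.8
position: [0.5667, 0.1139, 0.1093]
tcp_rot: [0.998, 0.07, 0.0, -0.0]
ft_force: [0.1, 0.1, -2.4]
finger_gap: 0.271
```

apply_moves(
  motion=[
    [[0,0,0.005],[0,0,0]],
    [[0,0,0],[0,0,0]],
  ],
)

```text
time: 7.97
position: [0.5664, 0.1138, 0.1079]
tcp_rot: [0.998, 0.07, 0.0, -0.0]
ft_force: [-0.5, 0.1, -1.4]
finger_gap: 0.266
```

apply_moves(
  motion=[
    [[0,0,0.005],[0,0,0]],
    [[0,0,0],[0,0,0]],
    [[0,0,0],[0,0,0]],
  ],
)

```text
time: 8.22
position: [0.5664, 0.1137, 0.1067]
tcp_rot: [0.998, 0.07, -0.0, 0.0]
ft_force: [0.3, 0.2, -2.2]
finger_gap: 0.268
```

Run:
```python
from h import *
st()
p,d=capture("scene");np.savez("s3.npz",p=p,d=d)
cv2.imwrite("pics/s3.png",cv2.resize(p[190:270,250:400][...,::-1],None,fx=5,fy=5,interpolation=cv2.INTER_CUBIC))
```

```text
t 8.22 p [0.5664 0.1137 0.1067] yaw/tilt [ 8.04  0.   -0.  ] F [ 0.26  0.23 -2.16] gap 0.268 q [ 0.537  0.278 -0.333  0.    -0.96   1.175]
```

View pics/s3.png

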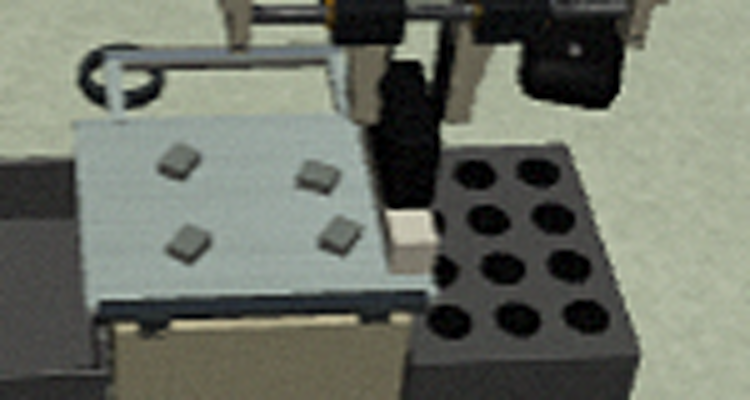

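apply_moves(
  motion=[
    [[0,0.025,0],[0,0,0]],
    [[0,0.05,0],[0,0,0]],
    [[0,0.05,0],[0,0,0]],
    [[0,0.05,0],[0,0,0]],
    [[0,0.05,0],[0,0,0]],
    [[0,0.05,0],[0,0,0]],
    [[0,0.05,0],[0,0,0]],
    [[0,0.05,0],[0,0,0]],
    [[0,0.025,0],[0,0,0]],
    [[0,0,0],[0,0,0]],
  ],
)

```text
time: 9.1
position: [0.5776, 0.0332, 0.1067]
tcp_rot: [0.998, 0.069, -0.0, 0.0]
ft_force: [-0.0, -0.4, -1.1]
finger_gap: 0.266
```

Run:
```python
from h import *
st()
p,d=capture("scene")
cv2.imwrite("pics/s4.png",cv2.resize(p[190:290,210:390][...,::-1],None,fx=4,fy=4,interpolation=cv2.INTER_CUBIC))
```

```text
t 9.1 p [0.5776 0.0332 0.1067] yaw/tilt [ 7.96  0.01 -0.01] F [-0.01 -0.42 -1.13] gap 0.266 q [ 0.395  0.279 -0.33   0.    -0.961  1.314]
```

View pics/s4.png

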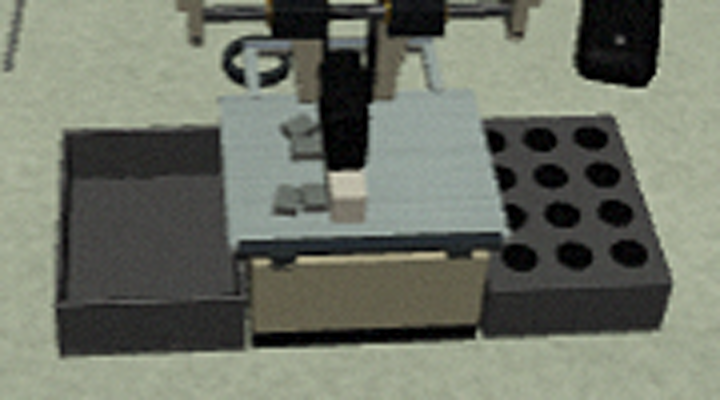

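apply_moves(
  motion=[
    [[0,0.025,0],[0,0,0]],
    [[0,0.045,0],[0,0,0]],
    [[0,0.045,0],[0,0,0]],
    [[0,0.045,0],[0,0,0]],
    [[0,0.045,0],[0,0,0]],
    [[0,0.045,0],[0,0,0]],
    [[0,0.045,0],[0,0,0]],
    [[0,0.045,0],[0,0,0]],
    [[0,0.045,0],[0,0,0]],
    [[0,0.03,0],[0,0,0]],
    [[0,0,0],[0,0,0]],
    [[0,0,0],[0,0,0]],
  ],
)

```text
time: 10.15
position: [0.5892, -0.0481, 0.1067]
tcp_rot: [0.998, 0.07, -0.0, -0.0]
ft_force: [0.0, -0.4, -1.9]
finger_gap: 0.269
```

Run:
```python
from h import *
st()
for n in ("scene","top"):
    p,d=capture(n);np.savez(f"{n}5.npz",p=p,d=d)
    cv2.imwrite(f"pics/{n}5.png",cv2.resize((p[150:250,180:340] if n=="top" else p[190:290,210:390])[...,::-1],None,fx=4,fy=4,interpolation=cv2.INTER_CUBIC))
```

```text
t 10.15 p [ 0.5892 -0.0481  0.1067] yaw/tilt [7.99 0.   0.  ] F [ 0.04 -0.43 -1.92] gap 0.269 q [ 0.249  0.298 -0.303 -0.    -0.97   1.461]
```

View pics/scene5.png

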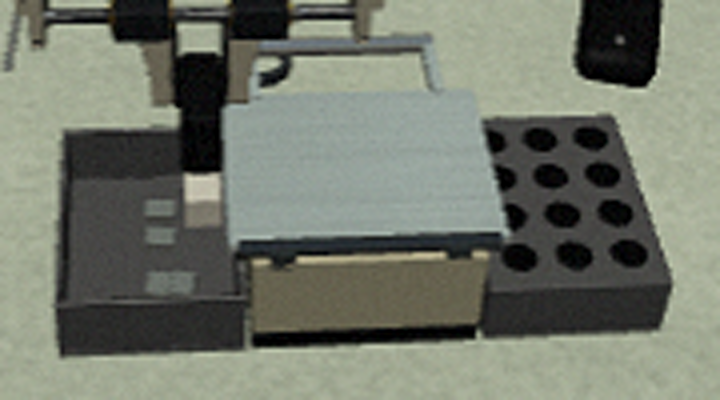

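apply_moves(
  motion=[
    [[0,0,-0.1],[0,0,0]],
    [[0,0,-0.1],[0,0,0]],
    [[0,0,-0.08],[0,0,0.058]],
    [[0,0,0],[0,0,0.058]],
    [[0,0,0],[0,0,0.058]],
    [[0,0,0],[0,0,0.058]],
    [[0,0,0],[0,0,0.05]],
    [[0,0,0],[0,0,0]],
  ],
)

```text
time: 10.92
position: [0.5891, -0.0472, 0.1629]
tcp_rot: [0.974, -0.225, 0.0, -0.0]
ft_force: [-0.1, 0.6, -1.9]
finger_gap: 0.268
```

Run:
```python
from h import *
st();plan([.5302,-.3681,.1],-25.8,.035)
p,d=capture("top")
cv2.imwrite("pics/t6.png",cv2.resize(p[150:250,180:340][...,::-1],None,fx=5,fy=5,interpolation=cv2.INTER_CUBIC))
```

```text
t 10.92 p [ 0.5891 -0.0472  0.1629] yaw/tilt [-2.604e+01 -1.000e-02  1.000e-02] F [-0.14  0.64 -1.86] gap 0.268 q [ 0.251  0.248 -0.232 -0.    -1.09   0.866]
turn first deg [-0.01 -0.01 -0.24] norm total [-0.0001 -0.     -0.002 ] min rows 1.0
then shift mm [ 86.6 314.6  62.9] rows 10 per row [0.0433 0.1573 0.0314] total [0.4332 1.5729 0.3144]
```

View pics/t6.png

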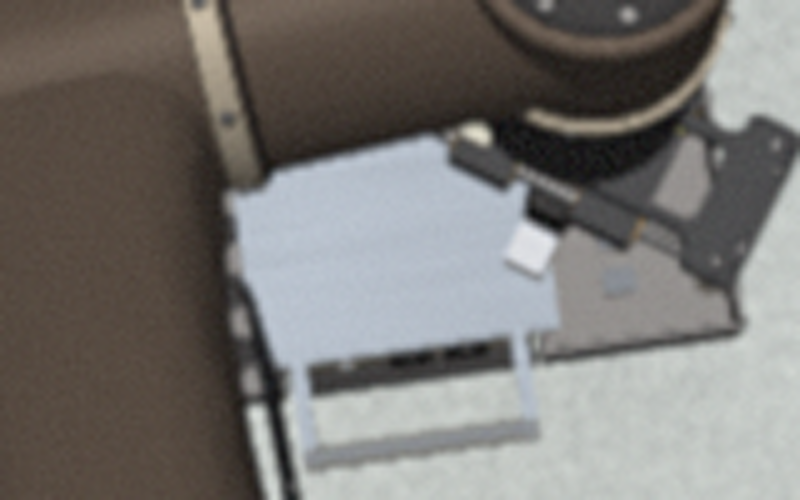

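apply_moves(
  motion=[
    [[0.0433,0.1573,0],[0,0,0]],
    [[0.0433,0.1573,0],[0,0,0]],
    [[0.0433,0.1573,0],[0,0,0]],
    [[0.0433,0.1573,0],[0,0,0]],
    [[0.0433,0.1573,0],[0,0,0]],
    [[0.0433,0.1573,0],[0,0,0]],
    [[0.0433,0.1573,0],[0,0,0]],
    [[0.0433,0.1573,0],[0,0,0]],
    [[0.0433,0.1573,0],[0,0,0]],
    [[0.0433,0.1573,0],[0,0,0]],
    [[0,0,0],[0,0,0]],
    [[0,0,0],[0,0,0]],
  ],
)

```text
time: 11.97
position: [0.5295, -0.3701, 0.1621]
tcp_rot: [0.975, -0.223, -0.0, -0.0]
ft_force: [0.0, 0.1, -0.6]
finger_gap: 0.273
```

```bash
python3 -c "
from h import *
st();plan([.5302,-.3681,.033],-25.8,.035)"
```

```text
t 11.97 p [ 0.5295 -0.3701  0.1621] yaw/tilt [-2.574e+01  5.000e-02 -1.000e-02] F [ 0.01  0.11 -0.65] gap 0.273 q [-0.309  0.337 -0.108 -0.    -1.126  1.43 ]
turn first deg [0.01 0.05 0.06] norm total [0.0001 0.0004 0.0005] min rows 1.0
then shift mm [ -0.2  -2.1 129.1] rows 4 per row [-0.0003 -0.0026  0.1614] total [-0.0011 -0.0105  0.6456]
```

apply_moves(
  motion=[
    [[0,0,0.12],[0,0,0]],
    [[0,0,0.12],[0,0,0]],
    [[0,0,0.12],[0,0,0]],
    [[0,0,0.12],[0,0,0]],
    [[0,0,0.08],[0,0,0]],
    [[0,0,0.05],[0,0,0]],
    [[0,0,0.025],[0,0,0]],
    [[0,0,0.01],[0,0,0]],
    [[0,0,0],[0,0,0]],
    [[0,0,0],[0,0,0]],
  ],
)

```text
time: 12.8
position: [0.5311, -0.3688, 0.0349]
tcp_rot: [0.975, -0.223, 0.001, 0.0]
ft_force: [-0.0, -0.4, -1.3]
finger_gap: 0.273
```

```bash
python3 -c "
from h import *
st()"
```

```text
t 12.8 p [ 0.5311 -0.3688  0.0349] yaw/tilt [-25.75  -0.1    0.  ] F [-0.04 -0.41 -1.26] gap 0.273 q [-0.306  0.453 -0.251  0.    -0.865  1.427]
```

apply_moves(
  motion=[
    [[0,0,0.01],[0,0,0]],
    [[0,0,0.004],[0,0,0]],
    [[0,0,0],[0,0,0]],
    [[0,0,0],[0,0,0]],
  ],
)

```text
time: 13.13
position: [0.5307, -0.3688, 0.0317]
tcp_rot: [0.975, -0.223, 0.001, 0.0]
ft_force: [1.1, 0.7, 1.5]
finger_gap: 0.269
```

Contact felt (force z changed from −1.3 to +1.5). Release.

apply_moves(
  motion=[
    [[0,0,0],[0,0,0]],
    [[0,0,0],[0,0,0]],
    [[0,0,0],[0,0,0]],
    [[0,0,0],[0,0,0]],
    [[0,0,0],[0,0,0]],
    [[0,0,0],[0,0,0]],
    [[0,0,0],[0,0,0]],
    [[0,0,0],[0,0,0]],
    [[0,0,0],[0,0,0]],
  ],
  hand=1,
)

```text
time: 13.88
position: [0.5302, -0.3686, 0.0309]
tcp_rot: [0.975, -0.223, -0.0, 0.0]
ft_force: [-0.1, 0.1, 0.1]
finger_gap: 0.89
```

apply_moves(
  motion=[
    [[0,0,-0.05],[0,0,0]],
    [[0,0,-0.15],[0,0,0]],
    [[0,0,-0.18],[0,0,0]],
    [[0,0,-0.18],[0,0,0]],
    [[0,0,-0.18],[0,0,0]],
    [[0,0,-0.06],[0,0,0]],
    [[0,0,0],[0,0,0.055]],
    [[0,0,0],[0,0,0.055]],
    [[0,0,0],[0,0,0.055]],
    [[0,0,0],[0,0,0.055]],
    [[0,0,0],[0,0,0.055]],
    [[0,0,0],[0,0,0.055]],
  ],
)

```text
time: 14.88
position: [0.5302, -0.3686, 0.1918]
tcp_rot: [0.84, -0.543, 0.0, -0.0]
ft_force: [-0.5, 0.3, 0.0]
finger_gap: 1.001
```

Run:
```python
from h import *
st();plan([.4620,.0265,.16],-82,.04)
p,d=capture("scene")
cv2.imwrite("pics/s7.png",cv2.resize(p[180:300,90:390][...,::-1],None,fx=2.66,fy=2.66,interpolation=cv2.INTER_CUBIC))
```

```text
t 14.88 p [ 0.5302 -0.3686  0.1918] yaw/tilt [-6.573e+01 -3.000e-02  2.000e-02] F [-0.46  0.29  0.03] gap 1.001 q [-0.306  0.315 -0.069  0.    -1.185  0.73 ]
turn first deg [-0.03 -0.02 16.27] norm total [-0.0002 -0.0002  0.1356] min rows 3.0
then shift mm [-400.8   12.5   31.8] rows 11 per row [-0.1822  0.0057  0.0144] total [-2.0039  0.0627  0.1589]
```

View pics/s7.png

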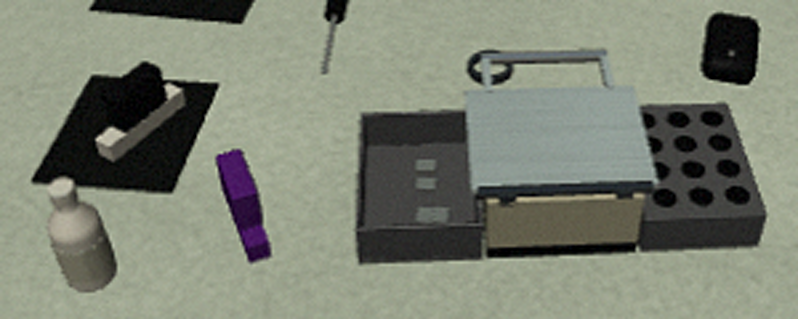

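apply_moves(
  motion=[
    [[0,0,0],[0,0,0.05]],
    [[0,0,0],[0,0,0.05]],
    [[0,0,0],[0,0,0.0356]],
    [[-0.182,0.0057,0],[0,0,0]],
    [[-0.182,0.0057,0],[0,0,0]],
    [[-0.182,0.0057,0],[0,0,0]],
    [[-0.182,0.0057,0],[0,0,0]],
    [[-0.182,0.0057,0],[0,0,0]],
    [[-0.182,0.0057,0],[0,0,0]],
    [[-0.182,0.0057,0],[0,0,0]],
    [[-0.182,0.0057,0],[0,0,0]],
    [[-0.182,0.0057,0],[0,0,0]],
  ],
  hand=-0.32,
)

```text
time: 15.93
position: [0.4721, -0.0445, 0.1918]
tcp_rot: [0.758, -0.653, 0.0, -0.001]
ft_force: [0.9, 0.0, -0.0]
finger_gap: 0.342
```

apply_moves(
  motion=[
    [[-0.182,0.0057,0],[0,0,0]],
    [[-0.182,0.0057,0],[0,0,0]],
    [[0,0,0],[0,0,0]],
    [[0,0,0],[0,0,0]],
    [[0,0,0],[0,0,0]],
  ],
)

```text
time: 16.35
position: [0.4598, 0.026, 0.1915]
tcp_rot: [0.758, -0.653, 0.0, -0.0]
ft_force: [-0.7, -0.6, 0.5]
finger_gap: 0.346
```

Run:
```python
from h import *
st()
s=arm.sense();p,d=capture("wrist");cv2.imwrite("pics/w8.png",p[...,::-1])
T=np.eye(4);T[:3,:3]=R.from_quat(s["tcp_rot"]).as_matrix();T[:3,3]=s["position"]
C=cloud("wrist",d,T@calibration("wrist")["tool_from_camera"]);np.savez("w8.npz",p=p,d=d,C=C)
z=C[...,2];th=np.radians(8);Q=C[...,:2]-[.5765,.0425];tx=Q@[np.cos(th),np.sin(th)];ty=Q@[-np.sin(th),np.cos(th)]
m=(z>.07)&(z<.09)&(abs(ty)<.05)&(tx<-.09)&(tx>-.14)
print(m.sum(),tx[m].min(),tx[m].max(),z[m].max())
# raw band
print(cv2.minAreaRect((C[m][:,:2]*1000).astype(np.float32)))
plan([.4625,.0265,.16],-82,.04)
```

```text
t 16.35 p [0.4598 0.026  0.1915] yaw/tilt [-8.15e+01  1.00e-02  4.00e-02] F [-0.67 -0.57  0.5 ] gap 0.346 q [ 0.486  0.004 -0.452  0.    -1.114 -0.338]
1424 -0.12224158365414264 -0.10963059426154774 0.08279273035493095
((461.8564147949219, 26.399639129638672), (11.87117862701416, 99.8256607055664), 8.66177749633789)
turn first deg [-0.02  0.    0.4 ] norm total [-0.0002  0.      0.0034] min rows 1.0
then shift mm [-0.7 -2.8 31.3] rows 1 per row [-0.0037 -0.0138  0.1564] total [-0.0037 -0.0138  0.1564]
```

View pics/w8.png

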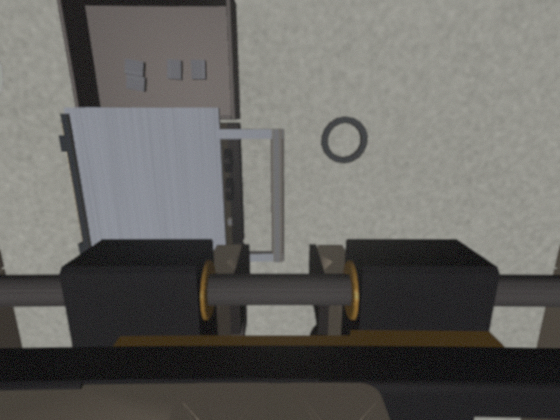

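apply_moves(
  motion=[
    [[0,-0.006,0.1],[0,0,0]],
    [[0,0,0.12],[0,0,0]],
    [[0,0,0.12],[0,0,0]],
    [[0,0,0.1],[0,0,0]],
    [[0,0,0.06],[0,0,0]],
    [[0,0,0],[0,0,0]],
    [[0,0,0],[0,0,0]],
  ],
)

```text
time: 16.98
position: [0.4609, 0.0246, 0.0908]
tcp_rot: [0.756, -0.654, -0.0, 0.001]
ft_force: [0.5, -0.9, 1.2]
finger_gap: 0.336
```

Run:
```python
from h import *
st();plan([.4612,.0264,.060],-81.7,.04)
p,d=capture("scene")
cv2.imwrite("pics/s9.png",cv2.resize(p[170:270,210:390][...,::-1],None,fx=4,fy=4,interpolation=cv2.INTER_CUBIC))
```

```text
t 16.98 p [0.4609 0.0246 0.0908] yaw/tilt [-8.175e+01 -4.000e-02 -9.000e-02] F [ 0.54 -0.87  1.22] gap 0.336 q [ 0.482  0.113 -0.594  0.    -0.866 -0.338]
turn first deg [ 0.09 -0.04 -0.05] norm total [ 0.0007 -0.0004 -0.0004] min rows 1.0
then shift mm [-1.7 -0.5 30.8] rows 1 per row [-0.0086 -0.0027  0.1538] total [-0.0086 -0.0027  0.1538]
```

View pics/s9.png

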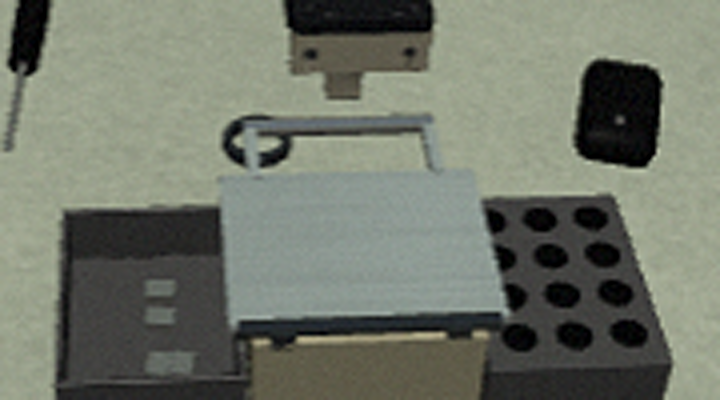

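apply_moves(
  motion=[
    [[0,-0.003,0.06],[0,0,0]],
    [[0,0,0.06],[0,0,0]],
    [[0,0,0.034],[0,0,0]],
    [[0,0,0],[0,0,0]],
    [[0,0,0],[0,0,0]],
  ],
)

```text
time: 17.45
position: [0.462, 0.0259, 0.0608]
tcp_rot: [0.757, -0.654, 0.0, -0.0]
ft_force: [-0.2, 0.5, 0.8]
finger_gap: 0.344
```

apply_moves(
  motion=[
    [[0,0,0],[0,0,0]],
    [[0,0,0],[0,0,0]],
    [[0,0,0],[0,0,0]],
    [[0,0,0],[0,0,0]],
    [[0,0,0],[0,0,0]],
    [[0,0,0],[0,0,0]],
    [[0,0,0],[0,0,0]],
  ],
  hand=-1,
  force=25,
)

```text
time: 18.03
position: [0.4616, 0.026, 0.0602]
tcp_rot: [0.757, -0.654, 0.0, 0.0]
ft_force: [-0.0, 1.0, 0.3]
finger_gap: 0.004
```

Run:
```python
from h import *
st()
p,d=capture("scene")
cv2.imwrite("pics/s10.png",cv2.resize(p[170:270,210:390][...,::-1],None,fx=4,fy=4,interpolation=cv2.INTER_CUBIC))
```

```text
t 18.03 p [0.4616 0.026  0.0602] yaw/tilt [-81.67  -0.     0.  ] F [-0.02  0.97  0.27] gap 0.004 q [ 0.484  0.155 -0.631  0.    -0.784 -0.339]
```

View pics/s10.png

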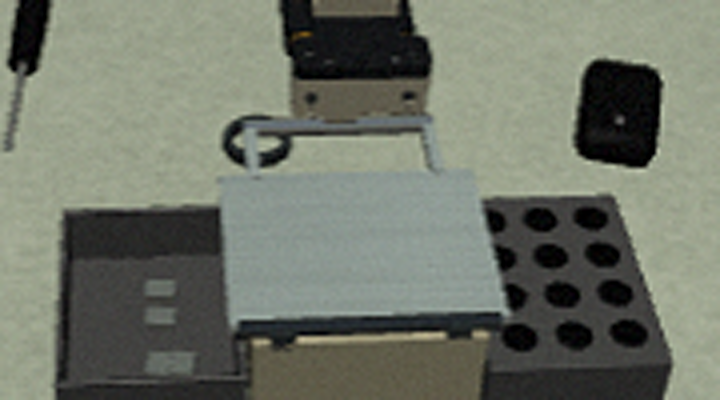

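Run:
```python
from h import *
st()
c=calibration("scene");Ti=np.linalg.inv(c["T"])
def pr(P): 
    P=np.atleast_2d(P).astype(float)@Ti[:3,:3].T+Ti[:3,3]
    u=cv2.projectPoints(P,np.zeros(3),np.zeros(3),c["intrinsics"],c["dist_coeffs"])[0].reshape(-1,2); return ((u-[210,170])*4).round()
print("tcp",pr([.4616,.026,.060]),"bar",pr([.462,.0264,.075]),"ends",pr([[.4706,-.035,.075],[.4534,.0878,.075]]))
p,d=capture("scene");C=cloud("scene",d)
for v in range(80,134,4): print(v,C[170+v//4,210+355//4].round(3))
p,d=capture("wrist");cv2.imwrite("pics/w11.png",p[...,::-1])
p,d=capture("scene");cv2.imwrite("pics/s11.png",cv2.resize(p[170:230,240:360][...,::-1],None,fx=6.5,fy=6.5,interpolation=cv2.INTER_CUBIC))
```

```text
t 18.08 p [0.4616 0.026  0.0602] yaw/tilt [-81.67   0.     0.  ] F [-0.09  0.83  0.22] gap 0.002 q [ 0.484  0.155 -0.631 -0.    -0.784 -0.339]
tcp [[335. 141.]] bar [[337. 124.]] ends [[242. 125.]
 [431. 122.]]
80 [0.555 0.034 0.181]
84 [0.556 0.035 0.179]
88 [0.551 0.035 0.173]
92 [0.551 0.035 0.17 ]
96 [0.551 0.035 0.167]
100 [0.549 0.035 0.162]
104 [0.549 0.035 0.16 ]
108 [0.55  0.036 0.158]
112 [0.55  0.036 0.154]
116 [0.477 0.036 0.094]
120 [0.478 0.036 0.091]
124 [0.466 0.036 0.079]
128 [0.465 0.036 0.075]
132 [0.466 0.036 0.072]
```

View pics/w11.png

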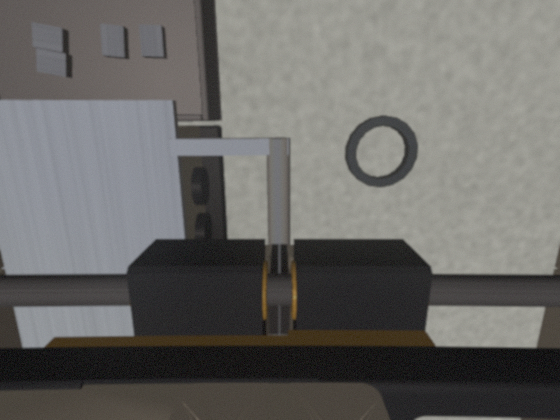

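View pics/s11.png

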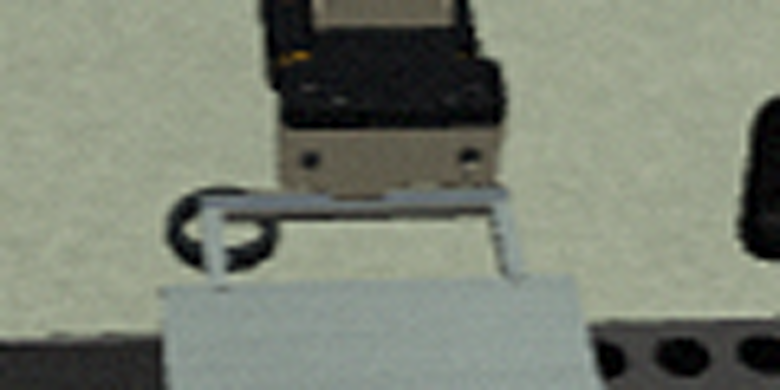

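Run:
```python
from h import *
p,d=capture("scene");C=cloud("scene",d);np.savez("s12.npz",p=p,d=d)
for u in (284,288,291,293,295,298,302):
    print(u,[tuple((C[v,u]*1000).astype(int)) for v in range(194,208)])
```

```text
284 [(np.int64(555), np.int64(3), np.int64(167)), (np.int64(554), np.int64(3), np.int64(163)), (np.int64(557), np.int64(3), np.int64(162)), (np.int64(554), np.int64(3), np.int64(157)), (np.int64(555), np.int64(3), np.int64(155)), (np.int64(462), np.int64(0), np.int64(79)), (np.int64(467), np.int64(0), np.int64(79)), (np.int64(472), np.int64(0), np.int64(81)), (np.int64(470), np.int64(0), np.int64(76)), (np.int64(469), np.int64(0), np.int64(71)), (np.int64(386), np.int64(-3), np.int64(1)), (np.int64(388), np.int64(-3), np.int64(0)), (np.int64(394), np.int64(-2), np.int64(0)), (np.int64(400), np.int64(-2), np.int64(1))]
288 [(np.int64(553), np.int64(12), np.int64(166)), (np.int64(552), np.int64(12), np.int64(163)), (np.int64(555), np.int64(12), np.int64(162)), (np.int64(553), np.int64(12), np.int64(157)), (np.int64(553), np.int64(12), np.int64(155)), (np.int64(465), np.int64(9), np.int64(82)), (np.int64(465), np.int64(10), np.int64(79)), (np.int64(467), np.int64(10), np.int64(77)), (np.int64(472), np.int64(10), np.int64(78)), (np.int64(472), np.int64(10), np.int64(75)), (np.int64(385),
[... 2640 characters left out ...]
(37), np.int64(-1)), (np.int64(394), np.int64(37), np.int64(0))]
302 [(np.int64(551), np.int64(44), np.int64(167)), (np.int64(548), np.int64(44), np.int64(162)), (np.int64(547), np.int64(44), np.int64(159)), (np.int64(549), np.int64(44), np.int64(157)), (np.int64(547), np.int64(44), np.int64(153)), (np.int64(459), np.int64(46), np.int64(81)), (np.int64(464), np.int64(46), np.int64(81)), (np.int64(465), np.int64(46), np.int64(79)), (np.int64(465), np.int64(46), np.int64(76)), (np.int64(465), np.int64(46), np.int64(72)), (np.int64(380), np.int64(48), np.int64(1)), (np.int64(385), np.int64(48), np.int64(0)), (np.int64(387), np.int64(48), np.int64(0)), (np.int64(395), np.int64(48), np.int64(1))]
```

Run:
```python
from h import *
f=np.load("w8.npz");C=f["C"];z=C[...,2]
s=arm.sense();p,d=capture("wrist")
T=np.eye(4);T[:3,:3]=R.from_quat(s["tcp_rot"]).as_matrix();T[:3,3]=s["position"]
C2=cloud("wrist",d,T@calibration("wrist")["tool_from_camera"])
print("w8 bench",np.median(C[100:200,450:550,2]),"now bench",np.median(C2[180:230,450:550,2]),"plate now",np.median(C2[110:200,20:150,2]))
print("bar now",[tuple((C2[v,280]*1000).round().astype(int).tolist()) for v in range(140,300,8)])
print("w8 finger R",[tuple((C[v,330]*1000).round().astype(int).tolist()) for v in range(244,340,8)])
print("w8 finger L",[tuple((C[v,232]*1000).round().astype(int).tolist()) for v in range(244,340,8)])
print("closed gap cols", [tuple((C2[262,u]*1000).round().astype(int).tolist()) for u in range(262,300,3)])
cv2.imwrite("pics/w12.png",cv2.resize(p[220:340,200:360][...,::-1],None,fx=5,fy=5))
```

```text
w8 bench 1.810511075850396e-05 now bench 2.4133344180249372e-05 plate now 0.07768799261406176
bar now [(470, -34, 78), (469, -30, 80), (469, -27, 81), (468, -23, 81), (468, -19, 80), (467, -15, 81), (466, -11, 79), (466, -7, 80), (465, -3, 81), (465, 1, 80), (464, 5, 82), (463, 10, 81), (463, 14, 81), (462, 16, 87), (462, 16, 98), (463, 16, 107), (463, 16, 115), (466, -6, 166), (466, -5, 170), (466, -4, 171)]
w8 finger R [(388, 91, 0), (438, 11, 233), (439, 12, 241), (440, 12, 249), (451, -8, 298), (452, -7, 300), (452, -5, 302), (451, -3, 301), (442, 20, 267), (441, 23, 267), (441, 25, 269), (441, 27, 270)]
w8 finger L [(503, 104, 12), (483, 18, 232), (482, 19, 239), (481, 18, 249), (476, -4, 298), (476, -3, 300), (476, -2, 302), (475, 1, 301), (478, 27, 264), (477, 30, 264), (477, 33, 264), (476, 37, 264)]
closed gap cols [(471, -11, 170), (470, -9, 166), (468, 18, 106), (466, 17, 108), (465, 17, 108), (464, 16, 110), (462, 16, 108), (461, 16, 109), (460, 16, 109), (458, 17, 106), (463, -10, 166), (463, -12, 171), (463, -13, 173)]
```

View pics/w12.png

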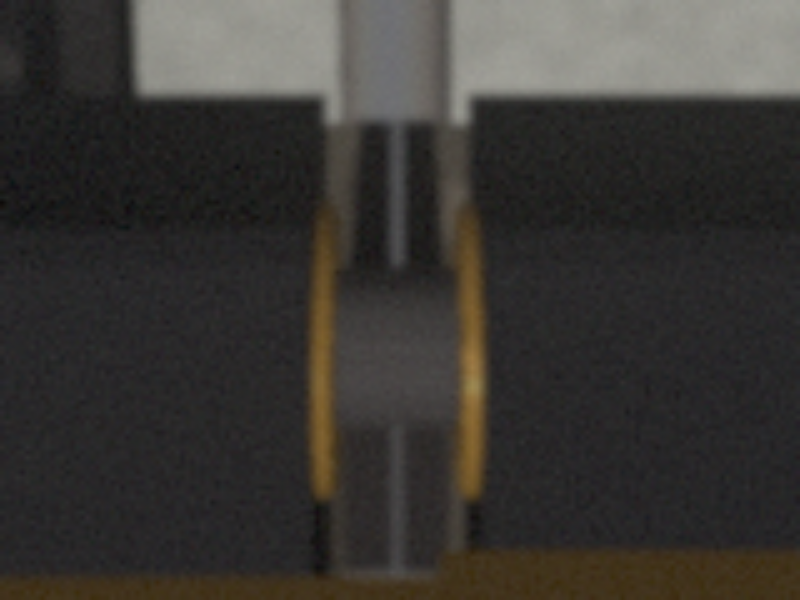

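apply_moves(
  motion=[
    [[0,0,-0.05],[0,0,0]],
    [[0,0,0],[0,0,0]],
    [[0,0,0],[0,0,0]],
    [[0,0,0],[0,0,0]],
    [[0,0,0],[0,0,0]],
    [[0,0,0],[0,0,0]],
  ],
  hand=-0.3,
)

```text
time: 18.83
position: [0.4614, 0.0259, 0.0698]
tcp_rot: [0.757, -0.654, -0.0, 0.0]
ft_force: [-0.1, -0.1, -0.6]
finger_gap: 0.336
```

apply_moves(
  motion=[
    [[0,0,0.05],[0,0,0]],
    [[0,0,0.05],[0,0,0]],
    [[0,0,0.025],[0,0,0]],
    [[0,0,0],[0,0,0]],
    [[0,0,0],[0,0,0]],
  ],
)

```text
time: 19.25
position: [0.4615, 0.0259, 0.045]
tcp_rot: [0.757, -0.654, -0.0, 0.0]
ft_force: [1.0, 0.0, 0.4]
finger_gap: 0.352
```

Run:
```python
from h import *
st()
p,d=capture("scene")
cv2.imwrite("pics/s13.png",cv2.resize(p[170:230,240:360][...,::-1],None,fx=6.5,fy=6.5,interpolation=cv2.INTER_CUBIC))
```

```text
t 19.25 p [0.4615 0.0259 0.045 ] yaw/tilt [-8.166e+01 -2.000e-02 -5.000e-02] F [1.05 0.04 0.39] gap 0.352 q [ 0.484  0.178 -0.648  0.    -0.745 -0.339]
```

View pics/s13.png

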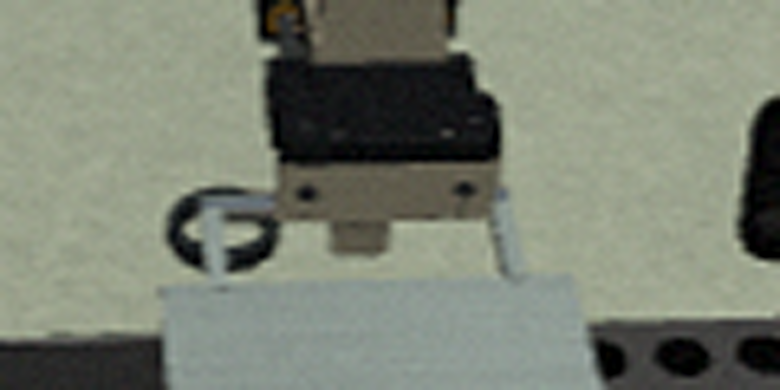

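apply_moves(
  motion=[
    [[0,0,0.035],[0,0,0]],
    [[0,0,0.025],[0,0,0]],
    [[0,0,0],[0,0,0]],
    [[0,0,0],[0,0,0]],
  ],
)

```text
time: 19.63
position: [0.4613, 0.0258, 0.0328]
tcp_rot: [0.757, -0.654, -0.0, 0.0]
ft_force: [-0.4, 0.1, 0.3]
finger_gap: 0.349
```

apply_moves(
  motion=[
    [[0,0,0],[0,0,0]],
    [[0,0,0],[0,0,0]],
    [[0,0,0],[0,0,0]],
    [[0,0,0],[0,0,0]],
    [[0,0,0],[0,0,0]],
    [[0,0,0],[0,0,0]],
    [[0,0,0],[0,0,0]],
  ],
  hand=-1,
  force=25,
)

```text
time: 20.22
position: [0.4617, 0.026, 0.0333]
tcp_rot: [0.757, -0.654, 0.0, -0.0]
ft_force: [-0.1, 0.5, 2.0]
finger_gap: 0.132
```

Run:
```python
from h import *
st()
```

```text
t 20.22 p [0.4617 0.026  0.0333] yaw/tilt [-8.167e+01  0.000e+00  1.000e-02] F [-0.1   0.47  2.  ] gap 0.132 q [ 0.484  0.196 -0.661  0.    -0.713 -0.339]
```

```bash
python3 -c "
import numpy as np
t=np.r_[0,.03,.08,.16,.24,.32,.40,.48,.56,.64,.72,.80,.88,.96,1.04,1.12,1.20,1.28,1.36,1.44,1.52,1.6,1.67,1.73,1.77,1.78]
y=-.9*(1-np.cos(t));z=-.9*np.sin(t)
for a,b,c in zip(t[1:],np.diff(y.round(4)),np.diff(z.round(4))): print(a,'[[0, %.4f, %.4f], [0, 0, 0]],'%(b,c))"
```

```text
0.03 [[0, -0.0004, -0.0270], [0, 0, 0]],
0.08 [[0, -0.0025, -0.0449], [0, 0, 0]],
0.16 [[0, -0.0086, -0.0715], [0, 0, 0]],
0.24 [[0, -0.0143, -0.0705], [0, 0, 0]],
0.32 [[0, -0.0199, -0.0692], [0, 0, 0]],
0.4 [[0, -0.0253, -0.0674], [0, 0, 0]],
0.48 [[0, -0.0307, -0.0651], [0, 0, 0]],
0.56 [[0, -0.0358, -0.0625], [0, 0, 0]],
0.64 [[0, -0.0406, -0.0594], [0, 0, 0]],
0.72 [[0, -0.0453, -0.0559], [0, 0, 0]],
0.8 [[0, -0.0496, -0.0522], [0, 0, 0]],
0.88 [[0, -0.0536, -0.0481], [0, 0, 0]],
0.96 [[0, -0.0572, -0.0436], [0, 0, 0]],
1.04 [[0, -0.0606, -0.0389], [0, 0, 0]],
1.12 [[0, -0.0635, -0.0339], [0, 0, 0]],
1.2 [[0, -0.0660, -0.0287], [0, 0, 0]],
1.28 [[0, -0.0681, -0.0234], [0, 0, 0]],
1.36 [[0, -0.0697, -0.0179], [0, 0, 0]],
1.44 [[0, -0.0709, -0.0122], [0, 0, 0]],
1.52 [[0, -0.0717, -0.0065], [0, 0, 0]],
1.6 [[0, -0.0720, -0.0008], [0, 0, 0]],
1.67 [[0, -0.0628, 0.0040], [0, 0, 0]],
1.73 [[0, -0.0536, 0.0070], [0, 0, 0]],
1.77 [[0, -0.0354, 0.0064], [0, 0, 0]],
1.78 [[0, -0.0088, 0.0018], [0, 0, 0]],
```

apply_moves(
  motion=[
    [[0,-0.0004,-0.027],[0,0,0]],
    [[0,-0.0025,-0.0449],[0,0,0]],
    [[0,0,0],[0,0,0]],
    [[0,0,0],[0,0,0]],
  ],
)

```text
time: 20.55
position: [0.4623, 0.0261, 0.048]
tcp_rot: [0.757, -0.654, 0.0, -0.0]
ft_force: [1.5, -1.4, -3.9]
finger_gap: 0.126
```

Run:
```python
from h import *
st()
f=np.load("w8.npz");C=f["C"];th=np.radians(8);Q=C[...,:2]-[.5765,.0425];tx=Q@[np.cos(th),np.sin(th)];ty=Q@[-np.sin(th),np.cos(th)]+.125
for u,v in [(134,68),(137,84),(175,70),(198,70)]: print(tx[v,u].round(3),ty[v,u].round(3),C[v,u,2].round(3))
```

```text
t 20.55 p [0.4623 0.0261 0.048 ] yaw/tilt [-8.168e+01  2.000e-02  4.000e-02] F [ 1.55 -1.37 -3.85] gap 0.126 q [ 0.484  0.174 -0.644 -0.    -0.752 -0.338]
0.029 0.008 0.01
0.028 0.023 0.011
-0.012 0.009 0.011
-0.035 0.009 0.01
```

apply_moves(
  motion=[
    [[0,-0.0086,-0.0715],[0,0,0]],
    [[0,-0.0143,-0.0705],[0,0,0]],
    [[0,-0.0199,-0.0692],[0,0,0]],
    [[0,-0.0253,-0.0674],[0,0,0]],
    [[0,-0.0307,-0.0651],[0,0,0]],
    [[0,0,0],[0,0,0]],
    [[0,0,0],[0,0,0]],
  ],
)

```text
time: 21.13
position: [0.4802, 0.0288, 0.1161]
tcp_rot: [0.756, -0.654, -0.001, 0.001]
ft_force: [-4.9, 1.5, -2.1]
finger_gap: 0.123
```

Run:
```python
from h import *
st()
p,d=capture("scene")
cv2.imwrite("pics/s14.png",cv2.resize(p[130:270,200:400][...,::-1],None,fx=4,fy=4,interpolation=cv2.INTER_CUBIC))
```

```text
t 21.13 p [0.4802 0.0288 0.1161] yaw/tilt [-8.172e+01  4.000e-02 -1.300e-01] F [-4.85  1.51 -2.12] gap 0.123 q [ 0.469  0.115 -0.52  -0.002 -0.937 -0.323]
```

View pics/s14.png

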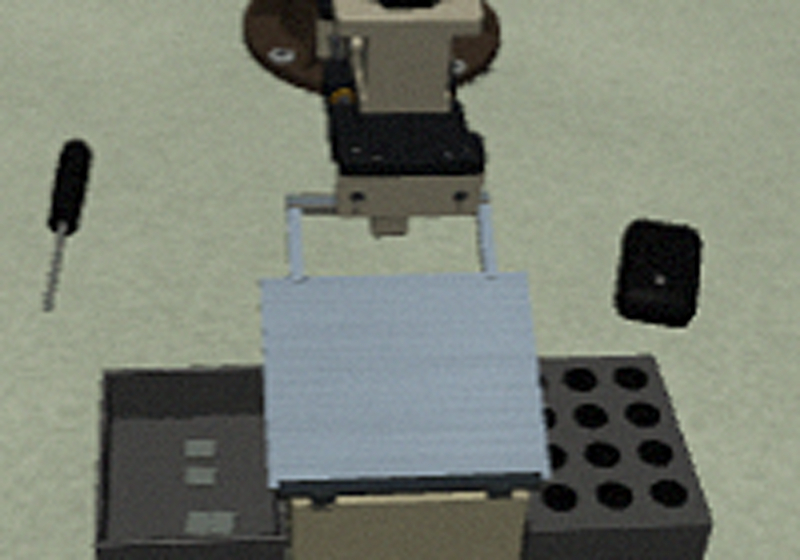

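apply_moves(
  motion=[
    [[0,-0.0358,-0.0625],[0,0,0]],
    [[0,-0.0406,-0.0594],[0,0,0]],
    [[0,-0.0453,-0.0559],[0,0,0]],
    [[0,-0.0496,-0.0522],[0,0,0]],
    [[0,-0.0536,-0.0481],[0,0,0]],
    [[0,-0.0572,-0.0436],[0,0,0]],
    [[0,-0.0606,-0.0389],[0,0,0]],
    [[0,-0.0635,-0.0339],[0,0,0]],
    [[0,0,0],[0,0,0]],
    [[0,0,0],[0,0,0]],
  ],
)

```text
time: 22.02
position: [0.5621, 0.0408, 0.1975]
tcp_rot: [0.757, -0.654, 0.0, -0.0]
ft_force: [-11.6, 2.6, 16.8]
finger_gap: 0.126
```

Run:
```python
from h import *
st()
```

```text
t 22.02 p [0.5621 0.0408 0.1975] yaw/tilt [-8.163e+01 -1.000e-02  3.000e-02] F [-11.64   2.62  16.82] gap 0.126 q [ 0.42   0.177 -0.242  0.    -1.151 -0.274]
```

apply_moves(
  motion=[
    [[0,0.004,-0.009],[0,0,0]],
    [[0,0,0],[0,0,0]],
    [[0,0,0],[0,0,0]],
  ],
)

```text
time: 22.27
position: [0.5608, 0.0406, 0.197]
tcp_rot: [0.757, -0.654, -0.0, 0.0]
ft_force: [-5.0, 2.7, 4.0]
finger_gap: 0.129
```

Run:
```python
from h import *
st()
p,d=capture("scene")
cv2.imwrite("pics/s15.png",cv2.resize(p[130:270,200:400][...,::-1],None,fx=4,fy=4,interpolation=cv2.INTER_CUBIC))
```

```text
t 22.27 p [0.5608 0.0406 0.197 ] yaw/tilt [-8.166e+01  0.000e+00 -4.000e-02] F [-5.    2.67  4.04] gap 0.129 q [ 0.42   0.176 -0.244 -0.    -1.151 -0.275]
```

View pics/s15.png

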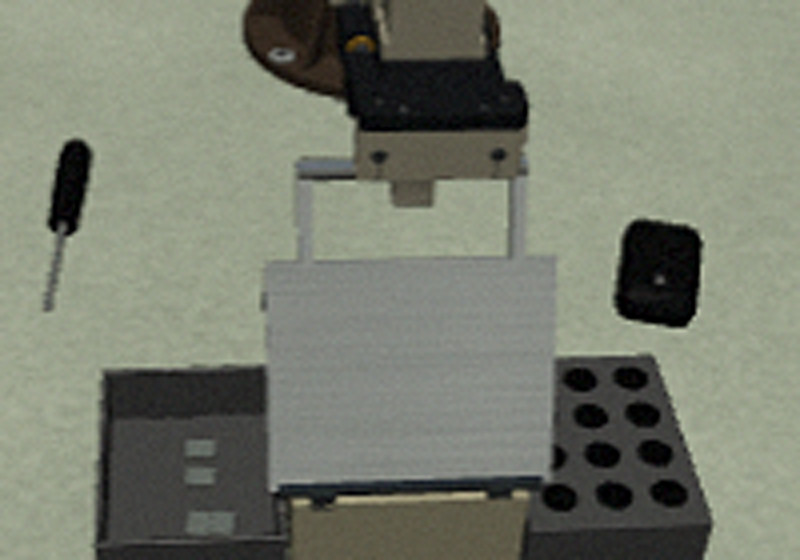

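apply_moves(
  motion=[
    [[0,-0.066,-0.0297],[0,0,0]],
    [[0,-0.068,-0.0244],[0,0,0]],
    [[0,-0.0697,-0.0184],[0,0,0]],
    [[0,-0.0709,-0.0122],[0,0,0]],
    [[0,0,0],[0,0,0]],
    [[0,0,0],[0,0,0]],
  ],
)

```text
time: 22.82
position: [0.6169, 0.0486, 0.2143]
tcp_rot: [0.757, -0.654, 0.001, -0.0]
ft_force: [-3.1, 0.5, 4.8]
finger_gap: 0.127
```

Run:
```python
from h import *
st()
```

```text
t 22.82 p [0.6169 0.0486 0.2143] yaw/tilt [-8.167e+01 -3.000e-02  7.000e-02] F [-3.06  0.47  4.81] gap 0.127 q [ 3.940e-01  2.580e-01 -9.900e-02  1.000e-03 -1.214e+00 -2.490e-01]
```

apply_moves(
  motion=[
    [[0,-0.06,-0.0055],[0,0,0]],
    [[0,-0.065,-0.0022],[0,0,0]],
    [[0,-0.06,0.0015],[0,0,0]],
    [[0,-0.055,0.005],[0,0,0]],
    [[0,-0.04,0.0065],[0,0,0]],
    [[0,-0.0243,0.0076],[0,0,0]],
    [[0,0,0],[0,0,0]],
    [[0,0,0],[0,0,0]],
    [[0,0,0],[0,0,0]],
  ],
)

```text
time: 23.57
position: [0.6756, 0.0572, 0.2114]
tcp_rot: [0.757, -0.654, 0.0, -0.0]
ft_force: [0.6, 0.6, 0.7]
finger_gap: 0.124
```

Run:
```python
from h import *
st()
C={}
for n in ("scene","top"):
    p,d=capture(n);np.savez(f"{n}16.npz",p=p,d=d);c=cloud(n,d)
    cv2.imwrite(f"pics/{n}16.png",cv2.resize(p[100:280,80:400][...,::-1] if n=="scene" else p[120:270,160:460][...,::-1],None,fx=2.5,fy=2.5,interpolation=cv2.INTER_CUBIC))
    if n=="scene":
        th=np.radians(8.2);Q=c[...,:2]-[.6409,.0515];x=Q@[np.cos(th),np.sin(th)];y=Q@[-np.sin(th),np.cos(th)];z=c[...,2]
        m=(abs(y)<.07)&(z>.085)&(z<.195)&(abs(x)<.09);
        X=x[m];Z=z[m];k=np.isfinite(X)
        for lo in np.arange(.085,.195,.015):
            q=(Z>lo)&(Z<lo+.015);print(round(lo,3),q.sum(),np.percentile(X[q],[5,25,50,75,95]).round(4))
```

```text
t 23.57 p [0.6756 0.0572 0.2114] yaw/tilt [-81.68   0.     0.  ] F [0.64 0.59 0.68] gap 0.124 q [ 0.371  0.357  0.036 -0.    -1.25  -0.226]
0.085 235 [0.0045 0.0055 0.0064 0.0071 0.0081]
0.1 238 [0.0071 0.0084 0.0094 0.0104 0.0116]
0.115 261 [0.0106 0.0116 0.0123 0.0134 0.0148]
0.13 260 [0.0134 0.0147 0.0156 0.0166 0.0176]
0.145 284 [0.0167 0.0177 0.0186 0.0196 0.0208]
0.16 345 [-0.0191  0.0199  0.0213  0.0225  0.0239]
0.175 311 [0.0222 0.0237 0.0247 0.0255 0.0267]
0.19 105 [0.0254 0.0262 0.027  0.0277 0.0287]
```

View pics/scene16.png

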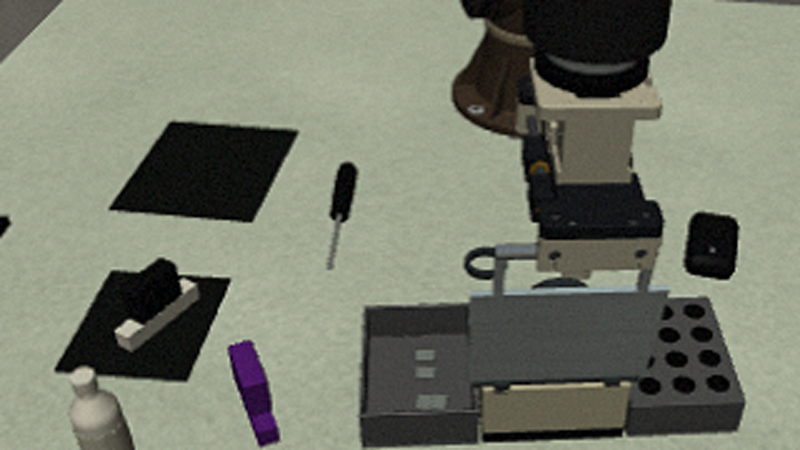

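View pics/top16.png

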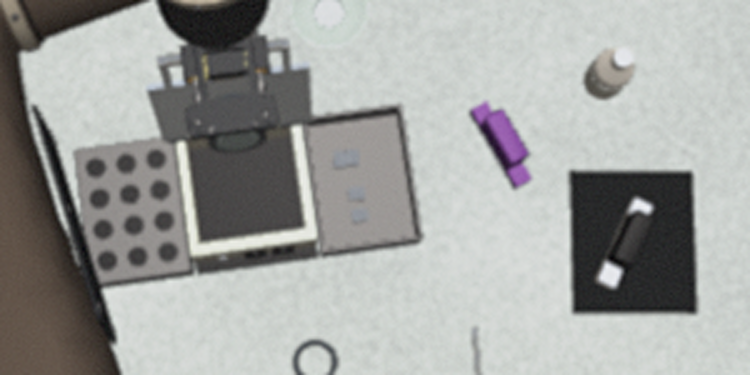

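apply_moves(
  motion=[
    [[0,0,0],[0,0,0]],
    [[0,0,0],[0,0,0]],
    [[0,0,0],[0,0,0]],
    [[0,0,0],[0,0,0]],
    [[0,0,0],[0,0,0]],
    [[0,0,0],[0,0,0]],
  ],
)

```text
time: 24.17
position: [0.6758, 0.0573, 0.2113]
tcp_rot: [0.757, -0.654, 0.0, 0.0]
ft_force: [-0.3, -0.6, 0.3]
finger_gap: 0.125
```

Run:
```python
from h import *
from plant import workorder
st(); print(workorder.hand_in())
```

```text
t 24.17 p [0.6758 0.0573 0.2113] yaw/tilt [-81.67  -0.    -0.  ] F [-0.31 -0.57  0.35] gap 0.125 q [ 0.371  0.358  0.037  0.    -1.25  -0.226]
the job is handed in; nothing more can be done
None
```

I handed the job in at 24.2 s. The four chips are in the tray, the scraper is back upright on the smaller mat, and the gripper is holding the cover at its balance point. No verdict was reported.

- **Chips:** one pass with the scraper bar pushed all four off the cover. They measured well inside the tray, at 40 mm or less from its centre in x and 25 mm or less in y. They still showed there in the last pictures.
- **Scraper:** I felt contact with the mat before letting go. The last scene and top pictures show it standing upright on the mat.
- **Cover:** the plate's slope in the depth picture gives 1.765 rad and the bar's travel gives 1.774 rad, against the target of 1.78. The bar fills the grip (11 mm opening, 25 N), the arm was still, and the outside force was under 1 N.

**Disagreement:** the fingertips sat about 27 mm higher than the reported TCP. My first grip on the bar therefore closed on air just above it, without disturbing anything. I went lower and gripped properly. The same offset means the scraper was probably held by only the top 8 mm or so of its grip, but it held.

While swinging the cover, the outside force reached about 20 N near 64 degrees because my arc was about 2 mm too tight. I corrected it and the force dropped.

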